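Close a specimen jar's snap lid on the palm press and count it

TASK

One specimen jar still has its snap lid standing proud of the shoulder: stand it upright in the round nest of the lid press's drawn-out carriage, push the carriage fully in, and press the spring palm head down to its stop so that the ram snaps the lid home. Let the head rise, draw the carriage fully out again with the jar left standing in its nest, then press the batch counter's button fully down and let it come up. Leave the closed jars and the other things where they are, and never tip the jar over.

Things in the scene. Friction and masses are not known exactly. Their poses are not given: they have to be found in the camera images.
- press: fixed grey lid press, base 162 x 285 x 12 mm. Origin on the worktop below the ram's axis; +x to the column (62 to 102 mm behind the axis, 58 mm wide, 161 high), +y the way the carriage comes out. Base: x -55 to 107, y -62 to 222 mm. Arm and boss, 52 mm wide, over the axis at 121 to 163 mm height. Guide strips 25 mm high along y at x = -47 and 47 mm
- carriage (a joint): how far the aluminium carriage is pushed in along the press's -y: 0 = fully out (where the jar is loaded), 0.100 m = fully in, against its stop, the nest then exactly under the ram. Slides with about 2 N and stays where it is left; it may start up to 25 mm in
- nest (a point): centre of the floor of the round nest on the carriage, 22 mm above the worktop; a rim of 65 mm inner and 74 mm outer diameter stands 10 mm high round it. Moves with the carriage, axes as the press's
- carriage_grip (a point): point on the axis of the carriage's upright black handle knob, 72 mm above the worktop, 95 mm from the nest's centre along the press's +y. The knob is round, 18 to 24 mm in diameter, from 52 to 89 mm above the worktop, on a 16 mm steel post; the carriage's top is 22 mm above the worktop
- plunger (a joint): how far the spring palm head is pressed down: 0 = up, 0.024 m = at its stop. The spring takes 3 N at the top, 6 N at the bottom, the lid about 6 N more. The ram's round pad (50 mm) hangs 107 mm above the worktop when up and 83 mm at the stop, where a lid in the nest is just home
- plunger_top (a point): centre of the top of the palm head, a black mushroom 58 mm in diameter, 224 mm above the worktop when up; moves with it
- jar: the loose white plastic jar to be closed, about 145 g, body 58 mm in diameter and 46 mm high, above it a 49 mm neck with the lid on it. Origin at the centre of its underside, z up along its axis
- lid (a joint): how far the jar's grey lid is pushed down on its neck: 0 = standing proud (top 70 mm above the jar's underside, a gap of 11 mm to the shoulder), 0.009 m = home as the press leaves it, 0.010 m = the most it can go. The lid is 57 mm in diameter and 13 mm high and stays where it is pushed
- lid_top (a point): centre of the top of the jar's lid
- counter: fixed grey batch counter, 84 x 80 x 30 mm, four number wheels in a window at the far side and a round white push button at the near side of its top. Origin at the centre of its underside, z up
- count_button (a joint): how far the counter's button is pressed: 0 = up, 0.006 m = fully down (4 N); springs back
- count_button_top (a point): centre of the top of the counter's button, 28 mm in diameter; moves with it
- closed_jar_1: bystander: a like jar, already closed (lid top 61 mm high, a gap of 2 mm to the shoulder), at the left in front of the centrifuge; origin at the centre of its underside
- closed_jar_2: bystander: a second closed jar beside it; origin at the centre of its underside
- spare_lids: bystander: two spare grey lids, one on the other, 58 mm wide and 26 mm high, left of the closed jars; origin at the centre of the underside
- pipette: bystander: pipette lying at the right, 206 mm long, 30 mm high; origin under its middle
- tweezers: bystander: steel tweezers lying at the right, 131 mm long; origin under their middle
Not all that is in view belongs to the job. What is shaped like the jar but purple is not meant.

How it is judged:
By the outcome, as a careful person would: the job done as asked, in the order asked, and still so for the second after the job is handed in, with the robot touching nothing.
It also fails if it takes over 72 s, if anything falls off the work surface, if the arm or the gripper's body presses on something with over 40 N, if the wrist force passes 120 N, or if a joint passes its speed limit or range.

ROBOT

A 6-joint arm with a two-finger parallel gripper is mounted at the origin on a cart in front of the work surface, level with it; the furniture and walls round the work are solid. World frame = base frame: x ahead of the robot, y to its left, z up, the work surface at z = 0. Lengths are in m, angles in rad, forces in N, time in s.
With the tool pointing down it reaches from about 0.35 to 0.8 m from the base axis. Payload 7.3 kg.
Tool frame: the origin (TCP) lies between the finger pads; the fingertips stand 25 mm ahead of it and the grasp point (between the pads) lies 6 mm ahead of it (r.tip_extent is the distance from the TCP to the fingertips, in m); z points along the fingers, y is the line along which they close (so a half turn about z gives the same grasp; the last joint's range is limited). The gripper opens to 85 mm and grips with 20 to 120 N. Pads are 22 mm wide; open, the fingers measure 114 mm over their backs; the gripper's body (76 mm by 85 mm) begins 54 mm behind the grasp point. The pads swing forward as they close: fully open they stand 13 mm farther back than shut.
Start: joints at [1.164, 0.342, 1.524, -0, 1.275, -0.146], TCP at [0.135, 0.507, 0.235] pointing down, gripper open.
Joint ranges: [-2.53, 2.53], [-0.77, 2.02], [0.04, 2.7], [-1, 4.14], [0.28, 2.66], [-3.11, 3.11]. Speed limits (rad/s): [2.57, 2.57, 3.14, 3.14, 3.14, 3.14].

INTERFACE

Orientations are given as a unit quaternion [x, y, z, w].
In Python, from workcell import r, command_gripper, optics gives the robot as it stands. The module is installed in compiled form; this text tells all that it offers. Calls block until the motion is done:
- r.reach(position, orientation): joint-space move of the TCP to a pose.
- r.move_straight(position, orientation=None, speed=0.15, max_force=None): straight line of the TCP; orientation=None keeps the orientation; speed is the mean speed in m/s. With max_force (N) it stops when the force on the tool has changed by that much, and returns True; else False.
- r.movej(angles): joint-space move.
- command_gripper(opening, force=None): finger opening in m; force is the grip in N (None keeps the last); returns when the fingers have stopped.
- r.hold(seconds).
- r.solve_ik(position, orientation): joint angles nearest the present ones, or None.
- r.read_state(): the state.
- optics.get_image(name): name is "scene" or "top"; returns (picture, depth): 420x560x3 uint8, red, green, blue; 420x560 float32, m along the optical axis (not along the pixel's ray), 0 where there is no reading.
- optics.camera_model(name): a dict with "K" (3x3 intrinsics, pixels), "R" (3x3) and "t" (3): a world point X has camera coordinates R X + t. Camera axes: x right, y down, z forward; pixel columns grow to the right and rows downward; lengths in m; the calibration is good to about 2 mm. A picture is of the moment at which its call begins. camera_model takes no time and is no camera call.
A pose or a line that the arm cannot do raises r.PlanningError and nothing moves.
- r.finish_job(): hands the job in; it is judged then, once.
The state is a dict: "time_s": time; "joint_positions": joint angles; "dq": joint speeds; "tau": joint torques, N m; "eef_pos": TCP position; "eef_rot": TCP orientation; "contact_force": force on the tool from outside, world axes, zero at the start; "torque": the same for the moment, N m; "grip_width": finger opening in m; "grip_force": force on a finger pad.
Only numpy, scipy, OpenCV 4.12 (cv2) and the standard library are available. Lean on these libraries where they do the work, as an engineer would, in place of code of your own. Each camera call takes 0.05 s, during which the arm holds its last target. There are 200 camera calls.

## Working session

There is one attempt and no reset: what is moved stays moved. The work goes in short steps, each a Python script; the robot and the scene stay as the last script left them, time stands still between calls to the robot, and variables do not carry over. Pictures are saved under pics/ and viewed, at most 10 in all, crops included, and the job is handed in when it is done.

```bash
mkdir -p pics
python3 - <<'E'
from workcell import r, optics
import cv2, numpy as np
for n in("scene","top"):
    im,d=optics.get_image(n); cv2.imwrite(f"pics/{n}0.png",im[:,:,::-1]); np.savez(f"{n}0.npz",im=im,d=d)
    c=optics.camera_model(n); print(n,c["K"].round(1).tolist(),c["R"].round(3).tolist(),c["t"].round(3).tolist(), "pos",(-c["R"].T@c["t"]).round(3), (d>0).mean())
s=r.read_state(); print(s["time_s"],s["eef_rot"],s["contact_force"],r.tip_extent)
E
```

```text
scene [[395.3, 0.0, 272.9], [0.0, 395.3, 209.7], [0.0, 0.0, 1.0]] [[0.698, -0.716, -0.002], [-0.459, -0.446, -0.769], [0.549, 0.538, -0.64]] [-0.363, 0.315, 1.207] pos [-0.265 -0.769  1.013] 0.9960969387755102
top [[531.3, 0.0, 279.3], [0.0, 531.3, 206.8], [0.0, 0.0, 1.0]] [[0.346, -0.938, -0.003], [-0.907, -0.334, -0.256], [0.239, 0.091, -0.967]] [-0.181, 0.491, 1.642] pos [ 0.115 -0.156  1.712] 0.9960671768707483
0.1 [ 1.30024935e-01  9.91510465e-01 -6.88556117e-04 -1.99893163e-04] [ 0.20887298 -0.4148603  -0.15919082] 0.025
```

View pics/scene0.png

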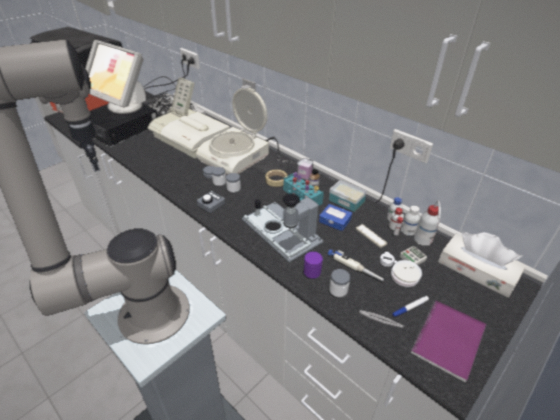

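View pics/top0.png

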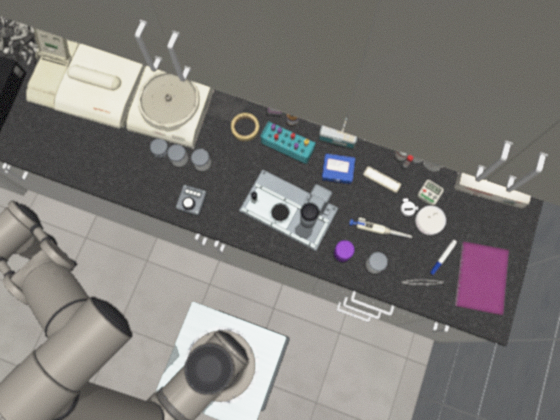

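The scene view shows three grey-lidded jars and a purple look-alike:
- **Isolated jar:** scene (339,283), top (377,262).
- **Two jars by the centrifuge:** top (178,155) and (200,160). They match the closed jars, with the spare lids at top (159,147).
- **Purple jar:** top (345,250). It isn't the one meant.

The isolated jar fits. I'll confirm it in a crop and measure.

```bash
cat > h.py <<'E'
import numpy as np, cv2
from workcell import r, optics, command_gripper
def cloud(n,d):
    c=optics.camera_model(n); v,u=np.mgrid[:d.shape[0],:d.shape[1]]
    P=np.stack([(u-c["K"][0,2])/c["K"][0,0]*d,(v-c["K"][1,2])/c["K"][1,1]*d,d],-1)
    return (P-c["t"])@c["R"]
def ray(n,u,v,z):
    c=optics.camera_model(n); o=-c["R"].T@c["t"]; k=c["R"].T@np.linalg.inv(c["K"])@[u,v,1]
    return o+k*(z-o[2])/k[2]
def tri(a,b):
    A=[]
    for n,(u,v) in (("scene",a),("top",b)):
        c=optics.camera_model(n); P=c["K"]@np.c_[c["R"],c["t"]]; A+=[u*P[2]-P[0],v*P[2]-P[1]]
    h=np.linalg.svd(np.array(A))[2][-1]; return h[:3]/h[3]
def blob(mask,box):
    """largest component centroid, box=(u0,v0,u1,v1)"""
    u0,v0,u1,v1=box; m=np.zeros(mask.shape,np.uint8); m[v0:v1,u0:u1]=mask[v0:v1,u0:u1]
    k,l,s,c=cv2.connectedComponentsWithStats(m); i=1+s[1:,4].argmax(); return c[i],s[i,4]
E
python3 - <<'E'
from h import *
D={n:np.load(f"{n}0.npz") for n in("scene","top")}
s,t=D["scene"]["im"],D["top"]["im"]
a=cv2.resize(s[215:305,290:380],None,fx=4,fy=4,interpolation=2); b=cv2.resize(s[155:215,195:255],(360,360),interpolation=2)
cv2.imwrite("pics/c1.png",np.hstack([a,b])[:,:,::-1])
cv2.imwrite("pics/c2.png",np.hstack([cv2.resize(t[155:275,232:402],(790,558),interpolation=2)])[:,:,::-1])
c3=cv2.resize(s[185:265,195:325],(790,486),interpolation=2); cv2.imwrite("pics/c3.png",c3[:,:,::-1])
P={n:cloud(n,D[n]["d"]) for n in D}
print("table",[np.median(P["top"][v,u,2]) .round(4) for v,u in((230,150),(200,230),(275,360))])
for nm,(u,v) in dict(jar=(377,262),cj1=(178,155),cj2=(200,160),sp=(159,147),purp=(345,250),head=(310,212),btn=(189,203),knob=(254,197),nest=(280,212)).items():
    Q=P["top"][v-12:v+13,u-12:u+13].reshape(-1,3); zm=np.percentile(Q[:,2],97); q=Q[abs(Q[:,2]-zm)<.006]
    lo,hi=q.min(0),q.max(0); print(nm,P["top"][v,u].round(3),"top z",zm.round(3),"c",((lo+hi)/2).round(3),"size",(hi-lo).round(3),len(q))
E
```

```text
table [np.float64(-0.5782), np.float64(-0.0022), np.float64(-0.0042)]
jar [ 0.46  -0.347  0.069] top z 0.075 c [ 0.466 -0.348  0.075] size [0.053 0.055 0.011] 135
cj1 [0.575 0.376 0.061] top z 0.066 c [0.591 0.385 0.065] size [0.071 0.056 0.009] 131
cj2 [0.585 0.302 0.056] top z 0.066 c [0.594 0.305 0.066] size [0.056 0.052 0.012] 137
sp [0.586 0.455 0.035] top z 0.064 c [0.592 0.431 0.064] size [0.071 0.076 0.011] 56
purp [ 0.461 -0.242  0.072] top z 0.076 c [ 0.465 -0.241  0.075] size [0.052 0.052 0.01 ] 120
head [ 0.499 -0.104  0.225] top z 0.228 c [ 0.504 -0.101  0.227] size [0.051 0.05  0.011] 130
btn [0.436 0.279 0.057] top z 0.054 c [0.438 0.283 0.053] size [0.031 0.035 0.011] 53
knob [0.52  0.085 0.087] top z 0.089 c [0.529 0.089 0.089] size [0.023 0.022 0.011] 36
nest [ 0.518 -0.004  0.021] top z 0.037 c [ 0.51  -0.004  0.036] size [0.087 0.07  0.011] 69
```

View pics/c1.png

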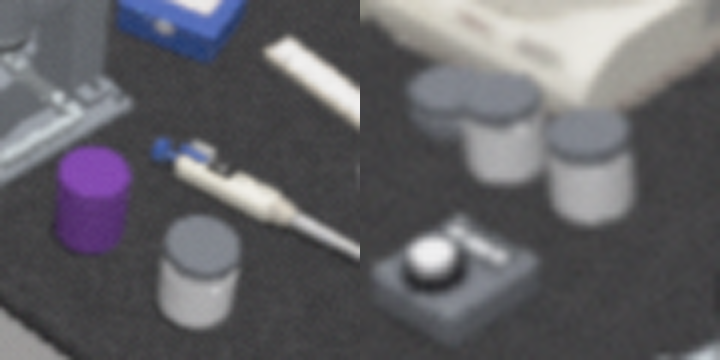

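View pics/c2.png

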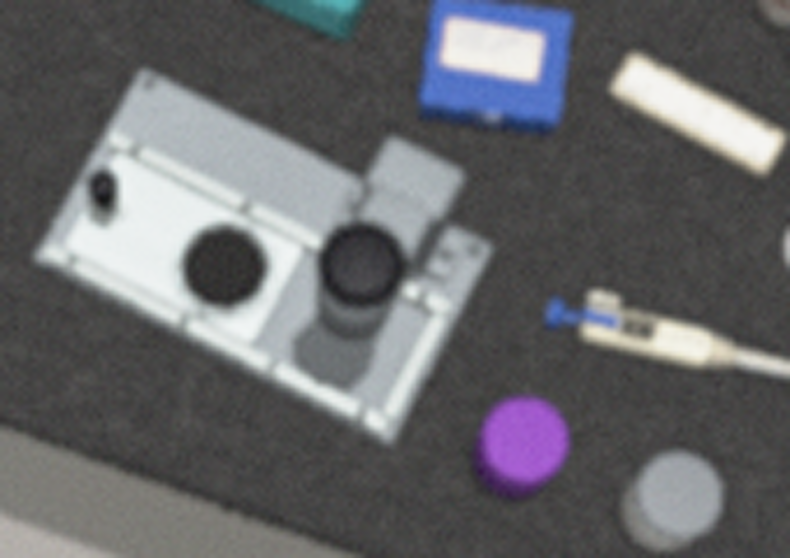

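View pics/c3.png

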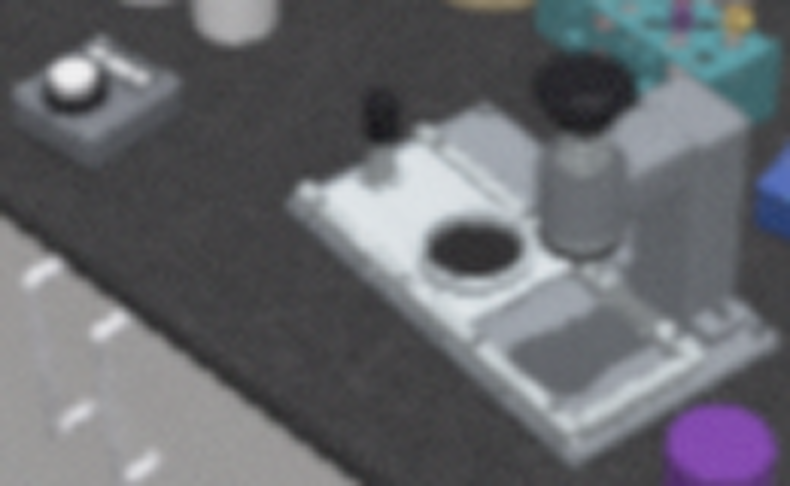

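The crop shows the isolated jar (scene (339,283)) with a grey lid on a white body, and its lid top is at about 0.070 m. The two jars by the centrifuge measure about 0.061 m, so the isolated jar is the open one. The press's knob is at top (254,197), its nest at (280,212), its head at (310,212), and the counter's button at (189,203). Next come precise positions from masks in both views.

```bash
cat >> h.py <<'E'
def axis(masks,z):
    """vertical axis from silhouette bearings in both views"""
    A=[];b=[]
    for n,m in masks.items():
        c=optics.camera_model(n); o=(-c["R"].T@c["t"])[:2]
        v,u=np.nonzero(m); k=np.c_[u,v,np.ones(len(u))]@np.linalg.inv(c["K"]).T@c["R"]
        th=np.arctan2(k[:,1],k[:,0]); a=(th.min()+th.max())/2
        nrm=np.array([-np.sin(a),np.cos(a)]); A.append(nrm); b.append(nrm@o)
    return np.linalg.solve(A,b)
def big(m,box):
    u0,v0,u1,v1=box; q=np.zeros(m.shape,np.uint8); q[v0:v1,u0:u1]=m[v0:v1,u0:u1]
    k,l,s,c=cv2.connectedComponentsWithStats(q); i=1+s[1:,4].argmax(); return l==i,c[i],s[i].tolist()
E
python3 - <<'E'
from h import *
D={n:np.load(f"{n}0.npz") for n in("scene","top")}
I={n:D[n]["im"].astype(int) for n in D}; P={n:cloud(n,D[n]["d"]) for n in D}
V={n:I[n].max(2) for n in I}; S={n:I[n].max(2)-I[n].min(2) for n in I}
def both(name,f,bs,bt):
    m={};c={}
    for n,b in(("scene",bs),("top",bt)): m[n],c[n],s=big(f(n),b); print(name,n,c[n].round(1),s)
    t=tri(c["scene"],c["top"]); print("  tri",t.round(4),"axis",axis(m,0).round(4)); return m,t
m,_=both("jar",lambda n:(V[n]>85)&(S[n]<50),(322,262,358,305),(362,245,393,279))
both("lid",lambda n:(V[n]>85)&(V[n]<165)&(S[n]<50),(322,262,358,305),(362,245,393,279))
for n in m: z=P[n][m[n]][:,2]; print(n,"lid z", np.percentile(z,[75,90]).round(4))
h,t=both("head",lambda n:V[n]<52,(276,188,306,212),(298,199,324,224))
for n in h: q=P[n][h[n]]; q=q[q[:,2]>.2]; print(n,"head med",np.median(q,0).round(4))
k,t=both("knob",lambda n:V[n]<52,(250,195,266,211),(247,188,262,204))
for n in k: q=P[n][k[n]]; print(n,"knob zmax",np.percentile(q[:,2],90).round(4))
both("nest",lambda n:V[n]<65,(258,215,290,236),(266,199,294,226))
both("btn",lambda n:(V[n]>190)&(S[n]<40),(200,193,214,206),(182,197,196,210))
for n,v in(("scene",(207,199)),("top",(189,203))): 
  print(V[n][v[1],v[0]-8:v[0]+9],P[n][v[1]-1:v[1]+2,v[0]-1:v[0]+2,2].mean())
print(I["top"][262,362:393:3].tolist(), I["scene"][283,322:356:4].tolist(),V["top"][205:220,264:296:3])
E
```

```text
jar scene [339.3 282.5] [329, 268, 22, 30, 515]
jar top [376.4 262.2] [366, 251, 22, 23, 383]
  tri [ 0.4657 -0.3493  0.0342] axis [ 0.4642 -0.349 ]
lid scene [339.2 280.9] [329, 268, 22, 30, 425]
lid top [375.3 263.2] [366, 251, 22, 23, 204]
  tri [ 0.4611 -0.3472  0.0431] axis [ 0.4642 -0.349 ]
scene lid z [0.0698 0.0716]
top lid z [0.0708 0.0738]
head scene [290.1 199.7] [283, 195, 16, 12, 132]
head top [309.4 211.7] [302, 204, 17, 16, 72]
  tri [ 0.5021 -0.1005  0.2112] axis [ 0.4966 -0.1035]
scene head med [ 0.4918 -0.1058  0.2219]
top head med [ 0.5012 -0.0995  0.2213]
knob scene [257.3 203.7] [255, 200, 6, 8, 43]
knob top [254.  197.2] [253, 196, 3, 3, 6]
  tri [0.5225 0.0855 0.077 ] axis [0.5282 0.0895]
scene knob zmax 0.0893
top knob zmax 0.0874
nest scene [272.9 225.8] [267, 223, 13, 7, 69]
nest top [279.7 212.3] [273, 205, 15, 15, 176]
  tri [ 0.5159 -0.004   0.0258] axis [ 0.5159 -0.0047]
btn scene [206.5 196.7] [204, 195, 6, 5, 24]
btn top [187.6 202.3] [184, 199, 8, 8, 53]
  tri [0.4376 0.2865 0.0493] axis [0.4165 0.2561]
[138 134 119  91 108 151 185 201 196 179 146  99
[... 453 characters left out ...]
 240 239 198  79  58  65 123 228 220 214]
 [240 240 239 160  53  53  56  90 216 238 213]
 [239 240 237 121  51  55  51  65 186 239 233]
 [239 240 231  82  50  53  56  53 150 235 241]
 [238 239 224  61  54  50  52  51 124 235 243]
 [238 238 206  53  58  53  52  52 102 234 242]
 [239 240 194  46  54  52  52  51  84 233 238]
 [239 238 184  50  53  52  54  49  78 233 231]
 [240 239 200  52  53  45  55  51  82 234 219]
 [241 239 213  49  49  51  54  51 103 232 200]
 [241 240 217  58  55  50  53  48 138 234 188]
 [239 241 217  62  49  52  52  50 166 235 184]
 [227 241 219  97  52  52  57  51 188 229 186]
 [218 235 227 151  47  49  48  79 213 221 189]
 [222 221 235 188  76  55  61 136 221 212 188]]
```

```bash
cat >> h.py <<'E'
def q(psi):
    a=(psi+np.pi/2)/2; return [float(np.cos(a)),float(np.sin(a)),0.,0.]
def best(p,psi):
    """of the two half-turn grasps the one nearest the present joints"""
    c=[]
    for s in(psi,psi+np.pi):
        j=r.solve_ik(p,q(s))
        if j is not None: c.append((np.abs(np.array(j)-r.read_state()["joint_positions"]).max(),s,j))
    return min(c,key=lambda t:t[0]) if c else None
def st(l=""):
    s=r.read_state(); print(l,"t",round(s["time_s"],2),"p",np.round(s["eef_pos"],4),"F",np.round(s["contact_force"],1),"w",round(s["grip_width"],4),"gf",round(float(np.max(s["grip_force"])),1))
E
python3 - <<'E'
from h import *
a=ray("top",240.2,211.4,.012);b=ray("top",316.4,249.7,.012);e=a-b; print("edge",a.round(3),b.round(3),np.hypot(*e[:2]).round(3),"yaw",np.degrees(np.arctan2(-e[0],e[1])).round(2))
print("head",ray("top",309.6,211.8,.222)[:2].round(4),"knob",ray("top",254,196.8,.087)[:2].round(4),"nest",ray("top",279.7,212.3,.03)[:2].round(4),ray("scene",272.9,225.8,.03)[:2].round(4))
print("head sc",ray("scene",290.6,200.5,.22)[:2].round(4))
print("pip",ray("top",352,221,.015)[:2].round(3),ray("top",410,236,.01)[:2].round(3),"tw",ray("top",404,281,.005)[:2].round(3))
print("btn",ray("top",187.8,202.3,.05)[:2].round(4),ray("scene",206.7,197,.05)[:2].round(4))
psi=np.radians(-7.5)
for p in([.4645,-.349,.04],[.4645,-.349,.16],[.516,-.004,.062],[.516,-.004,.2],[.528,.09,.078],[.503,-.103,.25]):
    b=best(p,psi); print(p,None if b is None else (round(np.degrees(b[1])),np.round(b[2],2)))
E
```

```text
edge [0.477 0.121 0.012] [ 0.443 -0.158  0.012] 0.281 yaw -6.96
head [ 0.5004 -0.1023] knob [0.5206 0.0849] nest [ 0.5147 -0.0043] [ 0.5127 -0.0073]
head sc [ 0.4894 -0.1104]
pip [ 0.573 -0.236] [ 0.592 -0.429] tw [ 0.445 -0.454]
btn [0.4383 0.2854] [0.4358 0.2841]
[0.4645, -0.349, 0.04] (-7, array([-0.78,  0.66,  1.59, -0.  ,  0.89, -0.65]))
[0.4645, -0.349, 0.16] (-7, array([-0.78,  0.51,  1.47, -0.  ,  1.16, -0.65]))
[0.516, -0.004, 0.062] (-7, array([-0.16,  0.53,  1.76, -0.  ,  0.84, -0.03]))
[0.516, -0.004, 0.2] (-7, array([-0.16,  0.36,  1.6 , -0.  ,  1.18, -0.03]))
[0.528, 0.09, 0.078] (-7, array([ 0.03,  0.54,  1.69, -0.  ,  0.91,  0.16]))
[0.503, -0.103, 0.25] (-7, array([-0.35,  0.31,  1.53, -0.  ,  1.3 , -0.22]))
```

The purple jar, pipette and tweezers are all clear of the grasp. I'll go high over the press to the jar and grip its body.

Run:
```python
from h import *
psi=np.radians(-7); command_gripper(.085,30)
r.reach([.42,-.05,.40],q(psi)); st()
r.reach([.4645,-.349,.16],q(psi))
print(r.move_straight([.4645,-.349,.040],speed=.12,max_force=8)); st("down")
command_gripper(.05,30); st("grip")
r.move_straight([.4645,-.349,.20],speed=.15); st("up")
r.move_straight([.513,-.035,.36],speed=.25)
```

```text
t 2.62 p [ 0.4201 -0.0494  0.3998] F [0.5 0.  0.7] w 0.0848 gf 0.0
False
down t 5.21 p [ 0.4649 -0.3494  0.0408] F [-0.5  0.4 -0.4] w 0.0846 gf 0.0
grip t 5.58 p [ 0.4647 -0.3493  0.0409] F [-1.4  0.5  6.4] w 0.0566 gf 31.7
up t 6.8 p [ 0.4641 -0.3486  0.1989] F [-0.  -0.4 -0.4] w 0.056 gf 32.2
```

Run:
```python
from h import *
st("0"); r.move_straight([.5155,-.0045,.36],speed=.2) 
r.move_straight([.5155,-.0045,.10],speed=.2); st("above")
a=[]
for n,(u,v) in(("scene",(272,205)),("top",(280,208))):
    im,d=optics.get_image(n); np.savez(n+"1.npz",im=im,d=d); a.append(cv2.resize(im[v-50:v+50,u-50:u+50],(390,390),interpolation=2))
cv2.imwrite("pics/n1.png",np.hstack(a)[:,:,::-1])
```

```text
0 t 8.38 p [ 0.5127 -0.0357  0.3594] F [ 0.1 -0.2 -1.2] w 0.0562 gf 32.2
above t 10.12 p [ 0.5161 -0.0047  0.1009] F [ 0.4 -0.2 -1. ] w 0.0564 gf 32.2
```

View pics/n1.png

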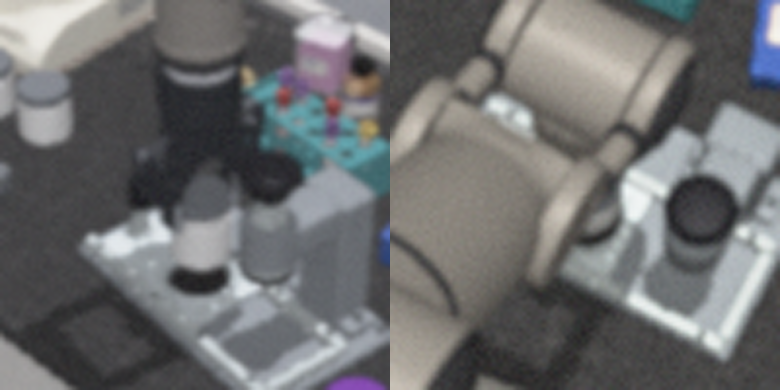

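The jar hangs upright over the nest: in the left crop the jar is at (202,235) and the dark nest at (200,278). I'll lower it with a force stop.

Run:
```python
from h import *
p=r.read_state()["eef_pos"]
print(r.move_straight([.5155,-.0045,.058],speed=.04,max_force=5)); st("down")
```

```text
True
down t 11.08 p [ 0.5152 -0.0045  0.0625] F [ 1.2 -0.3  2.5] w 0.0566 gf 33.1
```

It's seated at the expected height: TCP 0.0625 against 0.0628 predicted. Now I'll release, retreat, grip the knob and push in.

Run:
```python
from h import *
psi=np.radians(-7); u=np.array([np.sin(-psi),np.cos(psi),0])
command_gripper(.076); st("rel")
r.move_straight([.5155,-.0045,.18],speed=.15)
k=np.array([.5155,-.0045,0])+.095*u
r.move_straight(k+[0,0,.18],speed=.2)
im,d=optics.get_image("scene"); cv2.imwrite("pics/n2.png",cv2.resize(im[140:260,200:340],(700,600),interpolation=2)[:,:,::-1])
command_gripper(.05)
print(r.move_straight(k+[0,0,.078],speed=.12,max_force=8)); st("down")
command_gripper(.01,30); st("grip")
```

```text
rel t 11.42 p [ 0.5144 -0.0043  0.0621] F [0.1 0.4 0.1] w 0.0759 gf 0.0
False
down t 14.4 p [0.5276 0.0898 0.0787] F [-0.1  0.3  1.1] w 0.0499 gf 0.0
grip t 14.77 p [0.5272 0.0899 0.0789] F [-2.7  0.1  5.7] w 0.0212 gf 29.3
```

View pics/n2.png

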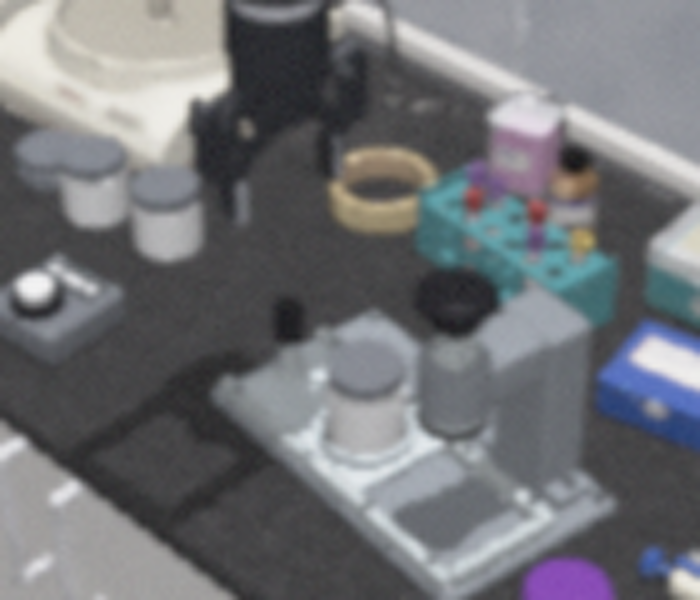

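The jar stands upright in the nest at crop (367,400), and the knob is gripped at 21 mm. Next I'll push the carriage in.

Run:
```python
from h import *
psi=np.radians(-7); u=np.array([np.sin(-psi),np.cos(psi),0])
p=np.array(r.read_state()["eef_pos"]); p[2]=.0785
print(r.move_straight(p-.112*u,speed=.06,max_force=15)); st("in")
e=np.array(r.read_state()["eef_pos"])-p; print("along",e@u,"lat",e@[u[1],-u[0],0])
```

```text
True
in t 16.25 p [ 0.5139 -0.0075  0.0789] F [-0.1  1.5  4.4] w 0.0213 gf 29.4
along -0.09824789561527422 lat -0.0013667358713026299
```

Run:
```python
from h import *
psi=np.radians(-7); u=np.array([np.sin(-psi),np.cos(psi),0])
p=np.array(r.read_state()["eef_pos"])
print(r.move_straight(p-.01*u,speed=.02,max_force=22)); st("in2")
r.hold(.3); st("hold"); 
k=np.array(r.read_state()["eef_pos"]); print("along",(k-p)@u)
command_gripper(.05); r.move_straight(k+[0,0,.06],speed=.15)
r.move_straight(list((k+.05*u)[:2])+[.30],speed=.25); command_gripper(0.0)
out=[]
for n,(a,b) in(("scene",(285,210)),("top",(295,205))):
    im,d=optics.get_image(n); np.savez(n+"3.npz",im=im,d=d); out.append(cv2.resize(im[b-50:b+50,a-50:a+50],(390,390),interpolation=2))
cv2.imwrite("pics/n3.png",np.hstack(out)[:,:,::-1]); st()
```

```text
True
in2 t 16.57 p [ 0.5139 -0.0075  0.0789] F [0.6 2.9 2.7] w 0.0214 gf 29.6
hold t 16.87 p [ 0.5138 -0.0075  0.0789] F [1.7 4.4 4.4] w 0.0213 gf 29.8
along -7.191302365434614e-05
 t 19.26 p [0.5199 0.0421 0.3   ] F [ 0.3 -0.2  0.6] w 0.0004 gf 0.0
```

View pics/n3.png

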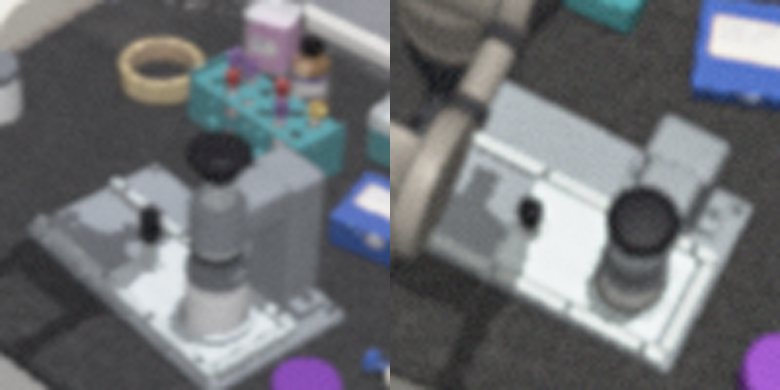

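The carriage sits against its stop with the jar under the ram and the knob at the right crop's (529,213). The ram axis works out at about (0.502,-0.102). Now I'll press the head.

Run:
```python
from h import *
r.move_straight([.502,-.102,.30],speed=.2)
r.move_straight([.502,-.102,.262],speed=.1)
print(r.move_straight([.502,-.102,.210],speed=.04,max_force=28)); st("pressed"); r.hold(.3); st("hold")
```

```text
False
pressed t 22.12 p [ 0.502  -0.102   0.2108] F [-3.4  0.7  7.8] w -0.0002 gf 4.2
hold t 22.42 p [ 0.502  -0.102   0.2108] F [-2.6  1.1  9.1] w 0.0001 gf 4.2
```

Run:
```python
from h import *
im,d=optics.get_image("scene"); cv2.imwrite("pics/n4.png",cv2.resize(im[130:250,230:340],(640,600),interpolation=2)[:,:,::-1])
```

```text
(no output)
```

View pics/n4.png

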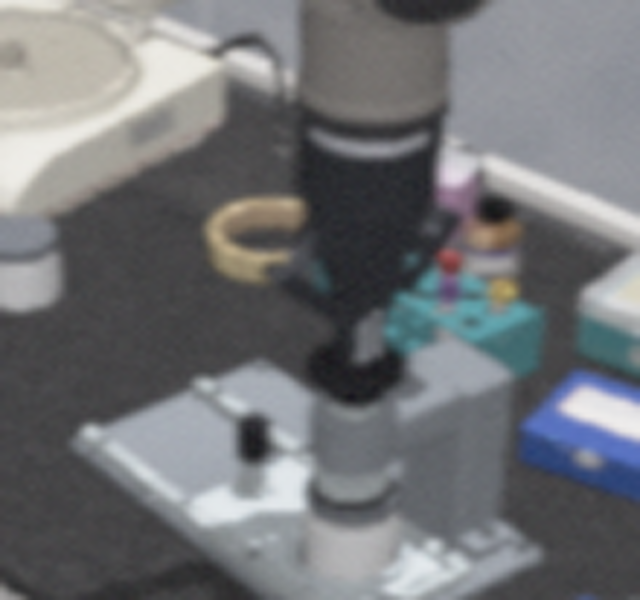

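The fingers are on the head and it is partly down. The 9 N reading means it isn't at its stop yet, so I'll continue with a force limit.

Run:
```python
from h import *
for z in(.206,.202,.198,.194,.19,.186,.18):
    f=r.move_straight([.502,-.102,z],speed=.03,max_force=24); st(f)
    if f or abs(r.read_state()["contact_force"][2])>24: break
r.hold(.2); st("hold")
```

```text
False t 22.75 p [ 0.502  -0.102   0.2067] F [-2.1  1.1  7.3] w 0.0 gf 4.0
False t 23.03 p [ 0.5021 -0.102   0.2032] F [-4.3  1.3 11.7] w 0.0001 gf 5.9
True t 23.24 p [ 0.502  -0.102   0.2033] F [-3.   0.4  8.9] w 0.0003 gf 4.5
hold t 23.44 p [ 0.502  -0.102   0.2033] F [-2.9  1.7  9.1] w -0.0002 gf 4.5
```

Run:
```python
from h import *
def look(l):
    for n,b in(("scene",(274,185,310,216)),("top",(296,196,328,228))):
        im,d=optics.get_image(n); np.savez(f"{n}_{l}.npz",im=im,d=d); V=im.max(2); P=cloud(n,d)
        m,c,s=big(V<52,b); z=P[m]; w=z[z[:,2]>.15]; print(l,n,c.round(1),s,np.median(w,0).round(3),np.percentile(w[:,2],[10,50,90]).round(3))
look("press")
for z in(.21,.22,.23,.24,.25,.26):
    r.move_straight([.502,-.102,z],speed=.06); st()
r.move_straight([.512,-.02,.34],speed=.25); look("up"); st()
```

```text
press scene [289.9 196.9] [279, 185, 22, 27, 235] [ 0.486 -0.11   0.25 ] [0.193 0.25  0.281]
press top [304.8 209.6] [300, 202, 12, 14, 62] [ 0.47  -0.092  0.349] [0.271 0.349 0.373]
 t 23.82 p [ 0.5024 -0.1021  0.2111] F [-1.2 -0.1  4.7] w 0.0002 gf 2.7
 t 24.13 p [ 0.5025 -0.1021  0.221 ] F [0.4 0.3 3.6] w -0.0 gf 2.1
 t 24.45 p [ 0.5019 -0.1019  0.23  ] F [-1.  -0.8  0.4] w -0.0002 gf 0.0
 t 24.77 p [ 0.5022 -0.1021  0.2404] F [-0.3 -0.4  0.2] w 0.0001 gf 0.0
 t 25.08 p [ 0.5022 -0.1021  0.2505] F [-0.3  0.  -0. ] w 0.0001 gf 0.0
 t 25.4 p [ 0.5022 -0.1021  0.2605] F [ 0.  -0.3 -0.5] w -0.0005 gf 0.0
up scene [289.9 199.6] [283, 195, 16, 12, 118] [ 0.49  -0.105  0.222] [0.213 0.222 0.225]
up top [307.1 212.5] [302, 204, 16, 16, 47] [ 0.493 -0.093  0.221] [0.216 0.221 0.225]
 t 26.11 p [ 0.5114 -0.0209  0.3383] F [ 0.9 -0.5  0.2] w 0.0003 gf 0.0
```

The head lost contact at TCP 0.227 and stopped at 0.203, which is the full 24 mm stroke, and it has risen again. Next I'll draw the carriage out.

Run:
```python
from h import *
psi=np.radians(-7); u=np.array([np.sin(-psi),np.cos(psi),0])
k=np.array([.5139,-.0075,.0785])
command_gripper(.05); r.move_straight(k+.03*u+[0,0,.12],speed=.2); r.move_straight(k+[0,0,.08],speed=.15)
print(r.move_straight(k,speed=.12,max_force=8)); command_gripper(.01,30); st("grip")
w=np.array([u[1],-u[0],0])
e=k+.112*u+.0015*w
print(r.move_straight(e,speed=.06,max_force=15)); st("out")
print(r.move_straight(np.array(r.read_state()["eef_pos"])+.008*u,speed=.02,max_force=20)); st("out2")
p=np.array(r.read_state()["eef_pos"]); print("along",(p-k)@u,"lat",(p-k)@w)
command_gripper(.05); r.move_straight(p+[0,0,.1],speed=.15)
r.move_straight([.4375,.25,.20],speed=.25); st("clear")
out=[]
for n,b in(("scene",(274,185,310,216)),("top",(296,196,328,228))):
    im,d=optics.get_image(n); np.savez(f"{n}_out.npz",im=im,d=d); 
    P=cloud(n,d); q_=P[(np.hypot(P[...,0]-.515,P[...,1]+.004)<.022)&(P[...,2]>.06)]; print(n,"lid",len(q_),np.median(q_,0).round(4) if len(q_) else "")
    a,bb=(272,220) if n=="scene" else (280,208); out.append(cv2.resize(im[bb-40:bb+40,a-40:a+40],(390,390),interpolation=2))
cv2.imwrite("pics/n5.png",np.hstack(out)[:,:,::-1])
```

```text
False
grip t 29.2 p [ 0.5139 -0.0075  0.0795] F [-2.7  0.7  5.9] w 0.0215 gf 29.1
True
out t 30.72 p [0.5274 0.0917 0.0795] F [-1.2 -3.6  4.7] w 0.0216 gf 29.8
True
out2 t 31.0 p [0.5274 0.0917 0.0795] F [-0.4 -2.8  4.4] w 0.0214 gf 29.7
along 0.10009217122479948 lat 0.0013378709605716757
clear t 33.1 p [0.4377 0.2494 0.1995] F [-0.1  0.4  0. ] w 0.0499 gf 0.0
scene lid 81 [ 0.5147 -0.0043  0.084 ]
top lid 142 [ 0.5143 -0.0044  0.0834]
```

View pics/n5.png

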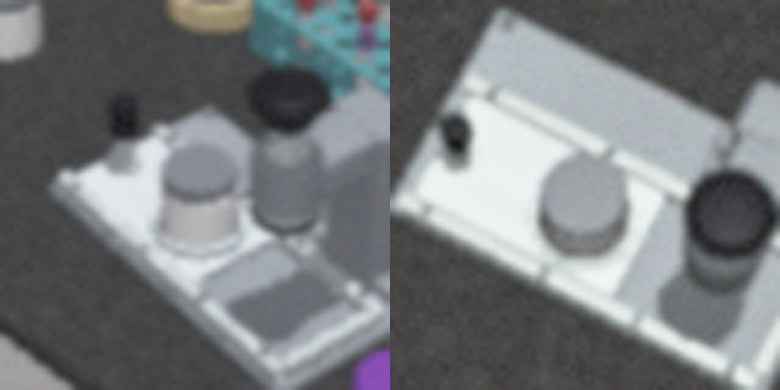

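The carriage moved the full 100 mm. The lid top is at 0.0837 m (home is 0.083), and the jar stands upright in its nest. Last is the counter's button.

Run:
```python
from h import *
command_gripper(0.0)
b=[.4375,.285]
r.move_straight(b+[.10],speed=.15)
f=r.move_straight(b+[.02],speed=.03,max_force=15); st(f)
p=r.read_state()["eef_pos"][2]
f=r.move_straight(b+[p-.006],speed=.02,max_force=15); st(f); z0=r.read_state()["eef_pos"][2]
for dz in(.002,.004,.006,.008,.012):
    r.move_straight(b+[z0+dz],speed=.04); st(dz)
r.move_straight(b+[.2],speed=.2); r.hold(.3); st("up")
```

```text
True t 36.23 p [0.4376 0.285  0.0496] F [-2.1 -1.   9.1] w 0.0002 gf 4.5
True t 36.43 p [0.4375 0.285  0.0495] F [-2.5 -1.  10.3] w 0.0002 gf 5.1
0.002 t 36.68 p [0.4377 0.2851 0.0516] F [-0.4  1.2  3.2] w 0.0005 gf 1.4
0.004 t 36.93 p [0.4377 0.2851 0.0535] F [0.8 1.  1.3] w 0.0001 gf 1.0
0.006 t 37.18 p [0.4375 0.285  0.0555] F [0.6 0.8 1.2] w -0.0002 gf 0.6
0.008 t 37.43 p [0.4373 0.2849 0.0575] F [-0.3 -0.2  0.1] w 0.0 gf 0.0
0.012 t 37.68 p [0.4376 0.2851 0.0618] F [-0.7  0.8  0.1] w -0.0 gf 0.0
up t 38.83 p [0.4372 0.2849 0.1992] F [0.4 0.6 0.1] w -0.0001 gf 0.0
```

```bash
python3 -c "
from workcell import r
print(r.finish_job())"
```

```text
the job is handed in; nothing more can be done
None
```

I handed the job in at about 39 s: the lid is home (top at 0.084 m), the jar stands upright in the fully drawn-out carriage, the counter's button went to its stop and came back up, and I touched nothing else; no verdict came back.

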